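# Hold a sprung aperture shutter half open with its push rod

### The job

Take the push rod with the square grip out of the tool block, put its thin end down through the eye on the sprung shutter, and use it to slide the shutter to the half-open mark. Finish while still gripping the rod and holding the shutter steady at half travel against its spring; do not push the shutter near wide open on the way, do not touch the shutter unit with the gripper, and leave the spare pin and the small things nearby where they are.

Things in the scene. Friction and masses are not known exactly. Their poses are not given: they have to be found in the camera images.
- shutter_unit: Shutter unit fixed to the worktop: dark base plate 10 mm thick (x -70 to 50, y -90 to 155 mm) with an upright aluminium frame 170 mm wide whose 55 mm window is closed by a dark blade. Origin at worktop level under the frame's middle, x away from the robot, y (left) the opening direction, z up. Highest part: the lug's top at 106 mm.
- half_mark (a point): Middle long black mark of the white rail on top of the frame, 94 mm above the worktop: half open. The long marks 30 mm either side of it are closed (right) and wide open (left), short marks each 10 mm. A small pointer on the shutter runs along them.
- shutter (a joint): Opening of the shutter in m: 0 closed (as it starts), 0.030 half open, 0.060 wide open at its stop. It slides along +y of shutter_unit. A spring closes it with about 1.5 N at 0, rising by 1.2 N per 10 mm (5.1 N at half, 8.7 N wide open); it snaps shut if let go.
- eye (a point): Centre of the eye: vertical hole, 11 mm in diameter, chamfered mouth, through a level steel lug 32 x 32 x 8 mm on the shutter that stands out to -x. Point half way through the hole, 102 mm above the worktop (lug 98 to 106 mm), free below down to 10 mm. Moves with the shutter; closed, at x -49, y -30 mm in shutter_unit. Axes as shutter_unit's.
- tool_block: Fixed aluminium block 160 x 60 x 62 mm high with two vertical through sockets of 14 mm, 50 mm either side of its middle along its long x axis. Origin at the centre of its underside.
- push_rod: Push rod, 105 mm long, about 80 g, upright in one socket: black square grip 22 x 22 mm (55 to 105 mm above the tip), 12 mm collar (46 to 55 mm), steel rod of 7 mm that tapers to 3 mm over its last 8 mm. Origin at the tip, z up the rod, the grip's flats face x and y. In the block the grip rests on the block's top, the tip 7 mm above the worktop.
- rod_tip (a point): The thin lower end of the push rod (same as the origin of push_rod).
- spare_pin: Spare pin in the other socket, 92 mm long: round black waisted knob 30 mm across, plain shank of 12 mm that does not fit the eye. Origin at its lower end. Leave it alone.
- crucible: White porcelain crucible, 40 mm across, 36 mm high, origin under its middle. Leave it alone.
- stopper: Red rubber stopper, 30 mm across, 26 mm high, origin under its middle. Leave it alone.
- petri_dish: Small glass petri dish, 50 mm across, 14 mm high, origin under its middle. Leave it alone.
Not all that is in view belongs to the job. What is shaped like the push_rod but blue or pink is not meant.

How it is judged:
By the outcome, as a careful person would: the job done as asked, in the order asked, and still so for the second after the job is handed in, while the arm keeps its last pose, push and grip.
It also fails if it takes over 51 s, if anything falls off the work surface, if the arm or the gripper's body presses on something with over 40 N, if the wrist force passes 120 N, or if a joint passes its speed limit or range.

### The arm

A 6-joint arm with a two-finger parallel gripper is mounted at the origin on a cart in front of the work surface, level with it; the furniture and walls round the work are solid. World frame = base frame: x ahead of the robot, y to its left, z up, the work surface at z = 0. Lengths are in m, angles in rad, forces in N, time in s.
With the tool pointing down it reaches from about 0.375 to 0.9 m from the base axis. Payload 3.1 kg.
Tool frame: the origin (TCP) lies between the finger pads; the fingertips stand 22 mm ahead of it and the grasp point (between the pads) lies 3 mm ahead of it; z points along the fingers, y is the line along which they close (so a half turn about z gives the same grasp; the last joint's range is limited). The gripper opens to 87 mm and grips with 3 to 60 N. Pads are 19 mm wide; open, the fingers measure 117 mm over their backs; the gripper's body (75 mm by 190 mm) begins 51 mm behind the grasp point.
Start: joints at [-1.524, 0.527, 1.433, -0, 1.181, -0.178], TCP at [0.14, -0.609, 0.245] pointing down, gripper open.
Joint ranges: [-3.08, 3.08], [-0.75, 2.2], [0.22, 2.44], [-1.43, 4.57], [0, 2.65], [-2.85, 2.85]. Speed limits (rad/s): [2.79, 2.79, 3.14, 3.14, 3.14, 3.14].

### API

Orientations are given as a unit quaternion [x, y, z, w].
In Python, from rig import robot gives the robot as it stands.
- The arm moves only by the tool move_arm, never from a script. Its argument "series" is text: rows parted by semicolons, each of 6 numbers parted by spaces: the shift along the tool's x, y, z in mm, then the turn, a rotation vector about the tool's x, y, z in degrees. In form: dx dy dz ax ay az; .... A call has 1 to 8 rows; each row is the pose to reach, as a shift and turn from the pose commanded when the call began, along the tool's axes at that moment; what a row does not reach only later rows make up. A row lasts 1/12 s, in which the tool goes at most 41.7 mm and 7.16 degrees, less where a joint would pass 70% of its speed; a pose out of reach is approached as far as the arm can. A call with a gripper value outside its range is refused whole. "jaw" is the opening, from 0 (shut) to 1 (fully open), set as the call begins (left out, the last holds). The fingers move at their own pace and stop on an object; "newtons" is the grip in N (left out, the last holds). Time passes only in rows, so rows that repeat a pose let the fingers close. It gives the time, the measured TCP pose, the force, the opening and the grip force at its end, in the units of the state.
- robot.get_obs(): the state, without advancing time (a new reading comes with each control period).
- robot.camera(name): name is "scene" or "top"; returns a dict with "img" (384x512x3 uint8, red, green, blue), "mtx" (3x3 intrinsics, pixels), "world_to_cam" (4x4, takes a point from world to camera coordinates). Camera axes: x right, y down, z forward; pixel columns grow to the right and rows downward; lengths in m; the calibration is good to about 2 mm. A picture is of the moment at which its call begins. There is no depth.
- robot.hand_in(): hands the job in; it is judged then, once.
Trained networks look in a picture, given as the dict that the camera call returned (one of the last four; its "shot" number tells which), for a name from the list of things; names that differ only in an ending like _2 or _b are one class to them, and where a whole thing is asked for, a point or a joint stands for the part that bears it (a point fixed in the world has none). Each returns a list of dicts, best first, with "p" (0 to 1); they miss things now and then, are a little off and sometimes report something else, mostly with a low value. They report only what shows in the picture. A call takes as long as a camera call. They do not tell look-alikes from the thing itself.
- robot.search_frame(picture, thing): "xyz" ([x, y, z] in m, in world coordinates, good to about 4 mm: the middle of the surface that is visible of it).
- robot.tip_of(picture, thing): "xyz" ([x, y, z] in m, in world coordinates, good to about 4 mm: a listed point, or the origin of a listed thing).
The state is a dict: "time": time; "q": joint angles; "joint_velocities": joint speeds; "joint_torque": joint torques, N m; "position": TCP position; "tool_rot": TCP orientation; "ft_force": force on the tool from outside, world axes, zero at the start; "moment": the same for the moment, N m; "grip_width": finger opening in m; "grip_force": force on a finger pad.
Only numpy, scipy, OpenCV 4.12 (cv2) and the standard library are available. Lean on these libraries where they do the work, as an engineer would, in place of code of your own. Each camera call takes 0.05 s, during which the arm holds its last target. There are 200 camera calls.

## Working session

There is one attempt and no reset: what is moved stays moved. The work goes in short steps, Python scripts to look and compute and a tool call to move; the robot and the scene stay as the last step left them, time stands still between calls to the robot, and variables do not carry over. Pictures are saved under pics/ and viewed, at most 10 in all, crops included, and the job is handed in when it is done.

Besides the shell and the picture viewer there is one more tool, called after "Emit:" as name(argument=value, ...) on one line, values as JSON. move_arm: Moves the arm, as the interface text tells. Its arguments: {"type":"object","properties":{"series":{"type":"string"},"jaw":{"type":"number"},"newtons":{"type":"number"}},"required":["series"]}

```bash
mkdir -p pics; ls; cat > h.py <<'E'
from rig import robot
import numpy as np, cv2
np.set_printoptions(precision=4,suppress=True)
def proj(c,p):
    p=c["world_to_cam"]@np.r_[p,1]; u=c["mtx"]@p[:3]; return u[:2]/u[2]
def ray(c,uv,z):
    W=np.linalg.inv(c["world_to_cam"]); o=W[:3,3]; d=W[:3,:3]@np.linalg.inv(c["mtx"])@np.r_[uv,1]
    return o+d*(z-o[2])/d[2]
def save(c,n,box=None,k=1):
    im=c["img"][:,:,::-1]
    if box: im=im[box[1]:box[3],box[0]:box[2]]
    cv2.imwrite("pics/"+n,cv2.resize(im,None,fx=k,fy=k,interpolation=cv2.INTER_CUBIC))
E
python3 - <<'E'
from h import *
for n in ("scene","top"):
    c=robot.camera(n); save(c,n+"0.png")
    W=np.linalg.inv(c["world_to_cam"]);print(n,W[:3,3],W[:3,2])
    for t in ("shutter_unit","half_mark","eye","tool_block","push_rod","rod_tip","spare_pin","crucible","stopper","petri_dish"):
        for r in robot.tip_of(c,t)[:4]: print(t,np.array(r["xyz"]),round(r["p"],2),proj(c,r["xyz"]).round())
o=robot.get_obs();print(o["position"],o["tool_rot"],o["time"])
E
cd pics; python3 -c "
import cv2,numpy as np
a=cv2.imread('scene0.png');b=cv2.imread('top0.png');cv2.imwrite('both0.png',cv2.resize(np.vstack([a,b]),(400,600)))"
```

```text
pics
scene [0.1607 0.6717 0.6008] [ 0.4727 -0.651  -0.594 ]
shutter_unit [0.4933 0.2813 0.0021] 0.72 [237. 282.]
shutter_unit [ 0.5902 -0.0419 -0.0009] 0.61 [288. 190.]
half_mark [ 0.6023 -0.0441  0.0974] 0.85 [287. 156.]
eye [ 0.5366 -0.0648  0.1047] 0.91 [314. 159.]
tool_block [ 0.4932  0.2797 -0.0027] 0.77 [238. 283.]
push_rod [ 0.5708  0.1932 -0.0009] 0.79 [236. 242.]
push_rod [0.5085 0.3709 0.002 ] 0.75 [200. 308.]
rod_tip [0.5067 0.3738 0.0023] 0.84 [199. 310.]
rod_tip [ 0.5762  0.1932 -0.0013] 0.57 [234. 241.]
crucible [ 0.7213  0.2124 -0.    ] 0.72 [182. 218.]
stopper [ 0.4147  0.1017 -0.0008] 0.73 [318. 250.]
petri_dish [0.7086 0.2849 0.0026] 0.54 [162. 236.]
petri_dish [0.4957 0.2791 0.    ] 0.53 [237. 282.]
top [0.467  0.1055 0.9217] [ 0.1077  0.0268 -0.9938]
shutter_unit [ 0.5903 -0.0422  0.0019] 0.71 [326. 184.]
half_mark [ 0.6037 -0.0418  0.0951] 0.56 [332. 173.]
eye [ 0.5383 -0.0651  0.1029] 0.88 [344. 201.]
tool_block [ 0.4938  0.2815 -0.0011] 0.84 [201. 221.]
push_rod [0.5456 0.1977 0.01  ] 0.71 [233. 201.]
push_rod [0.5241 0.386  0.0114] 0.67 [160. 209.]
push_rod [0.5425 0.2861 0.0077] 0.66 [199. 202.]
rod_tip [0.54   0.1937 0.0067] 0.65 [235. 203.]
rod_tip [0.5193 0.3815 0.0113] 0.56 [162. 211.]
spare_pin [0.4438 0.2778 0.01  ] 0.72 [202. 241.]
stopper [0.4188 0.0983 0.0031] 0.51 [272. 251.]
petri_dish [0.7062 0.2855 0.0016] 0.6 [201. 141.]
petri_dish [ 0.5364 -0.0649  0.1044] 0.43 [344. 202.]
[ 0.1399 -0.6091  0.2445] [0.9936 0.1126 0.     0.    ] 1.1
```

View pics/scene0.png

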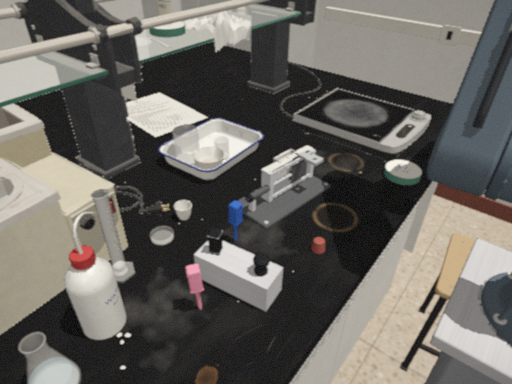

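View pics/top0.png

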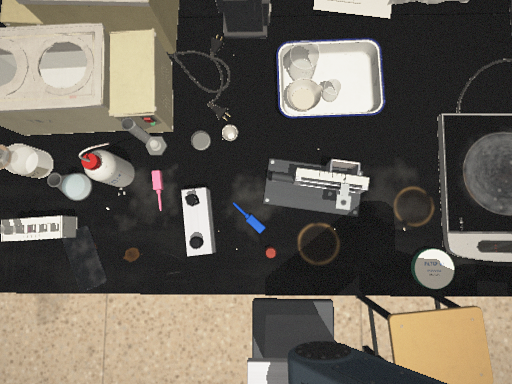

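The scene shows the tool block at scene (238,275) / top (198,222), and the shutter unit at scene (285,185) / top (315,185) with its lug at top (344,200). The candidates are:
- black far knob: top (193,198) / scene (215,242)
- black near knob: top (196,241) / scene (260,264)
- blue rod: top (250,218)
- pink rod: top (157,190)

Only the black ones can be meant, and the square one is the push rod. I'll confirm that in an enlarged crop.

```bash
cat >> h.py <<'E'
def tri(c1,a,c2,b):
    P=[c["mtx"]@c["world_to_cam"][:3] for c in (c1,c2)]
    X=cv2.triangulatePoints(P[0],P[1],np.float64(a).reshape(2,1),np.float64(b).reshape(2,1)); return (X[:3]/X[3]).ravel()
E
python3 - <<'E'
from h import *
s=robot.camera("scene");t=robot.camera("top")
print("blue head",tri(s,(236,204),t,(262,229)),"tip",tri(s,(237,241),t,(235,204)))
print("pink head",tri(s,(192,267),t,(156,173)),"tip",tri(s,(200,308),t,(160,209)))
print("far",tri(s,(215,235),t,(193,196)),"near",tri(s,(261,257),t,(196,241)))
for z in (.062,.119): print([ray(t,p,z)[:2] for p in ((193,198),(196,241))])
a=cv2.resize(s["img"][225:310,185:290],None,fx=5,fy=5,interpolation=2);b=cv2.resize(t["img"][180:265,175:223],None,fx=5,fy=5,interpolation=2)
cv2.imwrite("pics/crop1.png",np.hstack([a,b])[:,:,::-1])
a=cv2.resize(s["img"][140:225,235:335],None,fx=4,fy=4,interpolation=2);b=cv2.resize(t["img"][150:235,260:360],None,fx=4,fy=4,interpolation=2)
cv2.imwrite("pics/crop2.png",np.hstack([a,b])[:,:,::-1])
E
```

```text
blue head [0.5244 0.1636 0.1107] tip [0.5479 0.1999 0.0182]
pink head [0.5752 0.36   0.0726] tip [0.5135 0.3793 0.0115]
far [0.5479 0.2823 0.0977] near [0.4447 0.2736 0.0976]
[array([0.5484, 0.2911]), array([0.4446, 0.2815])]
[array([0.543 , 0.2788]), array([0.4461, 0.2698])]
```

View pics/crop1.png

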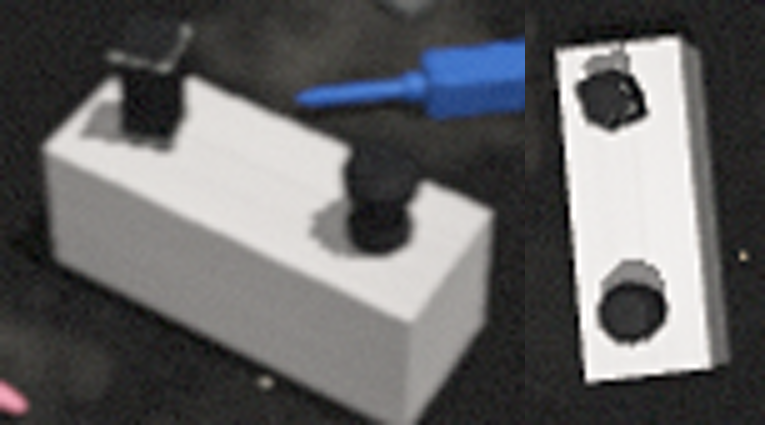

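View pics/crop2.png

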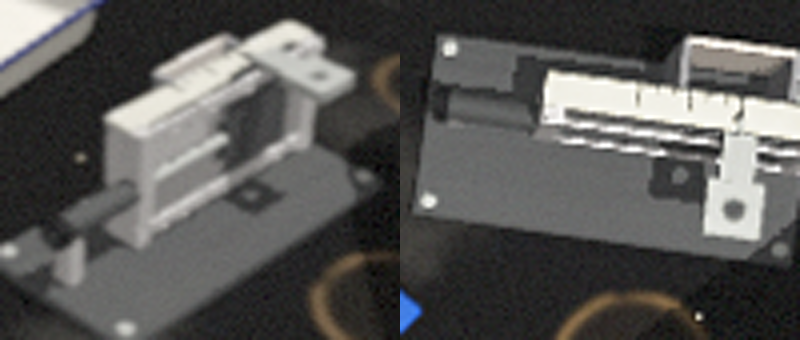

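The crops confirm it. The far grip (top ~193,198) is square with flats, so it is the push rod. The near one (top ~200,241) is round and waisted, so it is the spare pin. The lug's eye is at about top (343.5,202). Next I work out the yaws and positions.

```bash
python3 - <<'E'
from h import *
s=robot.camera("scene");t=robot.camera("top")
yaw=lambda d:np.degrees(np.arctan2(d[1],d[0]))
S=lambda x,y:ray(s,(184.5+(x+.5)/5,224.5+(y+.5)/5),.112)
c=[S(*p) for p in ((108,55),(128,15),(190,35),(178,70))]
for i in range(4): d=c[(i+1)%4]-c[i];print("grip edge",np.linalg.norm(d),yaw(d))
print("grip c",np.mean(c,0))
T=lambda x,y,z:ray(t,(259.5+(x+.5)/4,149.5+(y+.5)/4),z)
a,b,d=T(437,33,.01),T(413,213,.01),T(785,265,.01)
print("plate",a,b,d,np.linalg.norm(a-b),np.linalg.norm(b-d),yaw(a-b),yaw(b-d)-90)
print("eye",T(735,208,.106),"eye scene",ray(s,(234.5+320/4,139.5+75/4),.106))
B=lambda x,y,z:ray(t,(174.5+(x-525+.5)/5,179.5+(y+.5)/5),z)
q=[B(*p,.062) for p in ((557,48),(682,36),(714,367),(587,381))]
print("block c",np.mean(q,0),yaw(q[0]-q[3]),yaw(q[1]-q[2]),np.linalg.norm(q[0]-q[3]))
e=[robot.tip_of(c,"eye")[0]["xyz"] for c in (s,t)]; h=[robot.tip_of(c,"half_mark")[0]["xyz"] for c in (s,t)];print(e,h)
for c in (s,t):
  for n in ("push_rod","spare_pin"):
    for r in robot.search_frame(c,n): print(n,np.array(r["xyz"]),r["p"])
E
```

```text
grip edge 0.022621744708169796 -65.82840177200967
grip edge 0.026178390331322896 -166.53259375058136
grip edge 0.01909555673461625 118.31924155635114
grip edge 0.0271344842628922 21.454842599629007
grip c [0.5386 0.2895 0.112 ]
plate [ 0.6574 -0.1513  0.01  ] [ 0.541  -0.1327  0.01  ] [ 0.5083 -0.3642  0.01  ] 0.11788989957962674 0.23382954970863265 -9.097535306112533 -8.036389964790501
eye [ 0.5361 -0.2886  0.106 ] eye scene [ 0.5358 -0.0661  0.106 ]
block c [0.4929 0.2812 0.062 ] 6.656846483460945 6.583087114568964 0.1616300592165219
[[0.5353, -0.064, 0.1013], [0.4185, 0.0961, 0.0038]] [[0.6027, -0.044, 0.0949], [0.6037, -0.0424, 0.0946]]
push_rod [0.5878 0.395  0.0213] 0.95
push_rod [0.4883 0.1528 0.0163] 0.85
push_rod [0.5313 0.293  0.0983] 0.66
spare_pin [0.4399 0.2843 0.0947] 0.54
spare_pin [ 0.7075  0.2834 -0.0025] 0.36
push_rod [0.5944 0.3902 0.0209] 0.76
push_rod [0.5394 0.2841 0.1116] 0.64
push_rod [0.4953 0.1471 0.0187] 0.57
spare_pin [0.444  0.2769 0.0982] 0.61
```

```bash
python3 - <<'E'
from h import *
t=robot.camera("top")
yaw=lambda d:np.degrees(np.arctan2(d[1],d[0]))
T=lambda x,y,z:ray(t,(259.5+(x-400+.5)/4,149.5+(y+.5)/4),z)
a,b,d=T(437,33,.01),T(413,213,.01),T(785,265,.01)
print("plate",a,b,d,np.linalg.norm(a-b),np.linalg.norm(b-d),yaw(a-b),yaw(b-d)-90)
print("eye",T(735,208,.106))
th=np.radians((yaw(a-b)+yaw(b-d)-90)/2);R=np.array([[np.cos(th),-np.sin(th)],[np.sin(th),np.cos(th)]])
o=np.mean([a[:2]-R@[.05,.155],b[:2]-R@[-.07,.155],d[:2]-R@[-.07,-.09]],0);print("origin",o,"eye",o+R@[-.049,-.03],np.degrees(th))
E
```

```text
plate [0.6581 0.1065 0.01  ] [0.5408 0.1219 0.01  ] [ 0.5079 -0.1141  0.01  ] 0.11829531178434957 0.23829082708434185 -7.471434094529365 -7.943530088747835
eye [ 0.536  -0.0635  0.106 ]
origin [ 0.5888 -0.0386] eye [ 0.5363 -0.0618] -7.707482091638604
```

```bash
cat >> h.py <<'E'
from scipy.spatial.transform import Rotation as Ro
def row(xyz,yaw,frm=None):
    """shift (mm) and turn (deg) in tool axes from pose frm=(xyz,yaw) or the measured pose"""
    down=lambda a:Ro.from_euler("z",a,degrees=True)*Ro.from_quat([1,0,0,0])
    if frm: p,R=np.array(frm[0]),down(frm[1])
    else: o=robot.get_obs();p,R=np.array(o["position"]),Ro.from_quat(o["tool_rot"])
    return np.r_[R.inv().apply(np.array(xyz)-p)*1000,(R.inv()*down(yaw)).as_rotvec(degrees=True)].round(1)
E
python3 -c "
from h import *
a=((.40,-.30,.245),12.9);b=((.50,0,.245),12.9);c=((.541,.288,.22),22);d=((.541,.288,.094),22)
print(row(*a));print(row(*b,a));print(row(*c,b));print(row(*d,c))"
```

```text
[ 322.6 -243.    -0.4   -0.    -0.     0. ]
[ 164.5 -270.1    0.     0.     0.     0. ]
[ 104.3 -271.6   25.     0.     0.    -9.1]
[  0.   0. 126.   0.   0.   0.]
```

Emit:
move_arm(series="260 -196 0 0 0 0;260 -196 0 0 0 0;260 -196 0 0 0 0;260 -196 0 0 0 0;260 -196 0 0 0 0;260 -196 0 0 0 0;260 -196 0 0 0 0;260 -196 0 0 0 0", jaw=0.6, newtons=45)

```text
time: 2.42
position: [0.3507, -0.3573, 0.2447]
tool_rot: [0.994, 0.113, 0.0, -0.0]
ft_force: [0.8, -0.1, 0.7]
grip_width: 0.0529
grip_force: 0.0
```

Emit:
move_arm(series="165 -270 0 0 0 0;165 -270 0 0 0 0;165 -270 0 0 0 0;165 -270 0 0 0 0;165 -270 0 0 0 0;165 -270 0 0 0 0;165 -270 0 0 0 0;165 -270 0 0 0 0")

```text
time: 3.08
position: [0.4502, -0.0563, 0.2448]
tool_rot: [0.994, 0.114, 0.0, -0.0]
ft_force: [-0.0, 0.7, 0.1]
grip_width: 0.0519
grip_force: 0.0
```

```bash
python3 -c "
from h import *
o=robot.get_obs();print(o['time'],o['position'],o['joint_velocities'],o['ft_force']);print(row((.541,.288,.20),22))"
```

```text
3.0833 [ 0.4502 -0.0563  0.2448] [ 0.641   0.0744 -0.1188 -0.033   0.0359  0.6282] [-0.0278  0.7428  0.1068]
[ 166.2 -314.8   45.2   -0.    -0.    -8.9]
```

Emit:
move_arm(series="164 -309 45 0 0 -9;164 -309 45 0 0 -9;164 -309 45 0 0 -9;164 -309 45 0 0 -9;164 -309 45 0 0 -9;164 -309 45 0 0 -9;164 -309 45 0 0 -9;164 -309 45 0 0 -9")

```text
time: 3.75
position: [0.5357, 0.2618, 0.2019]
tool_rot: [0.982, 0.19, 0.0, 0.0]
ft_force: [0.4, -0.9, 0.8]
grip_width: 0.0523
grip_force: 0.0
```

Emit:
move_arm(series="0 0 0 0 0 0;0 0 0 0 0 0;0 0 0 0 0 0")

```text
time: 4.0
position: [0.5349, 0.2593, 0.2017]
tool_rot: [0.982, 0.191, -0.001, 0.0]
ft_force: [-0.9, -0.1, 0.3]
grip_width: 0.0519
grip_force: 0.0
```

```bash
python3 -c "
from h import *
o=robot.get_obs();print(o['time'],o['position']);print(row((.541,.288,.13),22));
s=robot.camera('scene');save(s,'a.png',(150,150,310,320),3.5)
print(proj(s,o['position']))"
```

```text
4.0 [0.5349 0.2593 0.2017]
[ 16.5 -24.4  71.7   0.    0.1  -0. ]
[225.7561 186.9939]
```

View pics/a.png

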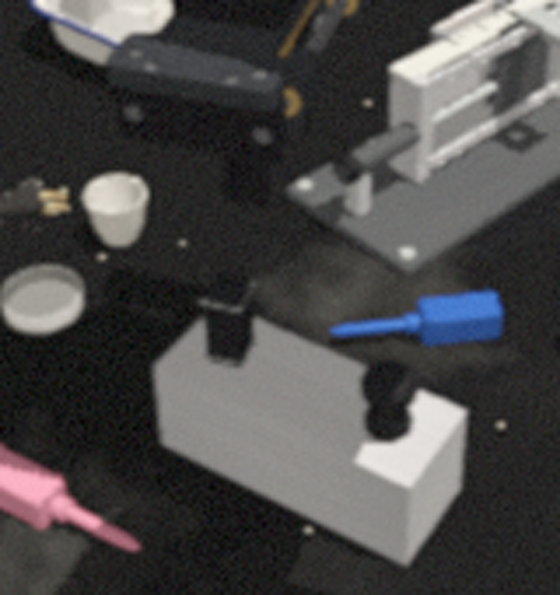

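The arm hovers short of the rod. The rod stands upright and square at scene (215,240), the fingers (dark, ~222,195) are above and behind it, and the blue and pink rods lie clear. Now I align and descend.

Emit:
move_arm(series="17 -24 20 0 0 0;17 -24 40 0 0 0;17 -24 65 0 0 0;17 -24 85 0 0 0;17 -24 100 0 0 0;17 -24 108 0 0 0;17 -24 108 0 0 0;17 -24 108 0 0 0")

```text
time: 4.72
position: [0.5427, 0.2871, 0.0944]
tool_rot: [0.982, 0.189, -0.0, 0.0]
ft_force: [-0.1, -0.4, 0.5]
grip_width: 0.0523
grip_force: 0.0
```

Emit:
move_arm(series="0 0 0 0 0 0;0 0 0 0 0 0;0 0 0 0 0 0;0 0 0 0 0 0;0 0 0 0 0 0;0 0 0 0 0 0", jaw=0, newtons=45)

```text
time: 5.22
position: [0.5426, 0.2879, 0.0944]
tool_rot: [0.982, 0.191, 0.0, 0.0]
ft_force: [-0.1, 0.9, 1.4]
grip_width: 0.022
grip_force: 45.0
```

Emit:
move_arm(series="0 0 -15 0 0 0;0 0 -35 0 0 0;0 0 -60 0 0 0;0 0 -90 0 0 0;0 0 -120 0 0 0;0 0 -140 0 0 0;0 0 -140 0 0 0;0 0 -140 0 0 0")

```text
time: 5.88
position: [0.5427, 0.2884, 0.235]
tool_rot: [0.982, 0.19, 0.001, -0.0]
ft_force: [0.2, 0.4, -1.0]
grip_width: 0.0215
grip_force: 45.0
```

```bash
python3 -c "
from h import *
o=robot.get_obs();print(o['time'],o['position'],o['grip_width'],o['ft_force']);a=((.49,.06,.235),2.);print(row(*a));print(row((.5362,-.064,.235),-7.7,a))
c=robot.camera('scene');save(c,'b.png',(120,100,320,300),3)
t=o['position']+[0,0,-.0874];print(proj(c,t),proj(c,t+[0,0,.055]))
for r in robot.tip_of(c,'rod_tip'):print(r)"
```

```text
5.8833 [0.5427 0.2884 0.235 ] 0.021510703729041885 [ 0.2273  0.4334 -1.0434]
[-134.2  192.1   -0.3   -0.    -0.1   19.9]
[ 41.8 125.5   0.    0.    0.    9.7]
[212.6503 217.2714] [211.1008 192.6153]
{'xyz': [0.545, 0.1986, 0.0088], 'p': 0.95}
{'xyz': [0.5234, 0.3851, 0.0121], 'p': 0.87}
{'xyz': [0.5423, 0.2921, 0.1469], 'p': 0.56}
```

View pics/b.png

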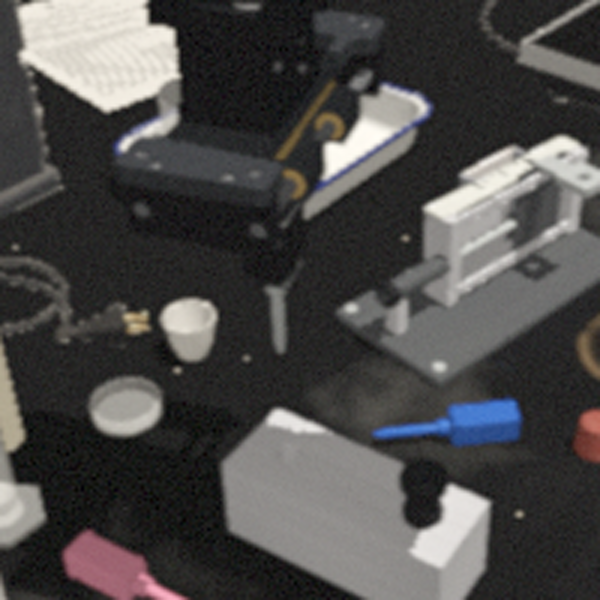

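The rod is held upright, with its tip at scene (214,217), about 1 px from the prediction. Next I carry it to above the eye.

Emit:
move_arm(series="-134 192 0 0 0 20;-134 192 0 0 0 20;-134 192 0 0 0 20;-134 192 0 0 0 20;-134 192 0 0 0 20;-134 192 0 0 0 20;-134 192 0 0 0 20;-134 192 0 0 0 20")

```text
time: 6.65
position: [0.4886, 0.0589, 0.2325]
tool_rot: [1.0, 0.015, -0.002, -0.0]
ft_force: [0.4, -0.2, -1.1]
grip_width: 0.0216
grip_force: 45.0
```

Emit:
move_arm(series="10 30 0 0 0 3;20 60 0 0 0 5;30 90 0 0 0 8;38 115 0 0 0 10;42 125 0 0 0 10;42 125 0 0 0 10;42 125 0 0 0 10;42 125 0 0 0 10")

```text
time: 7.32
position: [0.5349, -0.0614, 0.2333]
tool_rot: [0.998, -0.069, -0.001, -0.001]
ft_force: [0.0, 0.7, -0.7]
grip_width: 0.0215
grip_force: 45.0
```

```bash
python3 -c "
from h import *
o=robot.get_obs();print(o['time'],o['position'],Ro.from_quat(o['tool_rot']).as_matrix());print(row((.5362,-.064,.215),-7.7))"
```

```text
7.3167 [ 0.5349 -0.0614  0.2333] [[ 0.9904 -0.1383 -0.0024]
 [-0.1383 -0.9904  0.0016]
 [-0.0026 -0.0013 -1.    ]]
[ 1.7  2.4 18.3 -0.1  0.2 -0.2]
```

Emit:
move_arm(series="2 2 10 0 0 0;2 2 20 0 0 0;2 2 28 0 0 0;2 2 28 0 0 0;2 2 28 0 0 0")

```text
time: 7.73
position: [0.5369, -0.0652, 0.2049]
tool_rot: [0.998, -0.07, -0.001, -0.0]
ft_force: [0.1, -0.1, -0.4]
grip_width: 0.0217
grip_force: 45.0
```

```bash
python3 -c "
from h import *
o=robot.get_obs();p=o['position'];print(p)
R=Ro.from_quat(o['tool_rot']).as_matrix();t=p+R@[0,0,.0874];print('tip',t)
s=robot.camera('scene');T=robot.camera('top')
for c,n in ((s,'scene'),(T,'top')):
  print(n,'tip px',proj(c,t),'eye px',proj(c,[.5362,-.064,.106]))
  for k in ('rod_tip','eye'):
    for r in robot.tip_of(c,k)[:3]:print(k,r)
a=cv2.resize(s['img'][115:185,290:340],None,fx=8,fy=8,interpolation=2);b=cv2.resize(T['img'][165:235,325:365],None,fx=8,fy=8,interpolation=2)
cv2.imwrite('pics/c.png',np.hstack([a,b])[:,:,::-1])"
```

```text
[ 0.5369 -0.0652  0.2049]
tip [ 0.5366 -0.0651  0.1175]
scene tip px [314.507  154.2045] eye px [313.9153 158.5344]
rod_tip {'xyz': [0.5467, 0.1992, 0.0098], 'p': 0.94}
rod_tip {'xyz': [0.5195, 0.3874, 0.0135], 'p': 0.61}
rod_tip {'xyz': [0.5389, -0.0636, 0.1166], 'p': 0.59}
top tip px [345.1528 200.9167] eye px [343.584  201.5429]
rod_tip {'xyz': [0.5191, 0.3844, 0.0113], 'p': 0.64}
rod_tip {'xyz': [0.5421, 0.196, 0.0058], 'p': 0.53}
```

View pics/c.png

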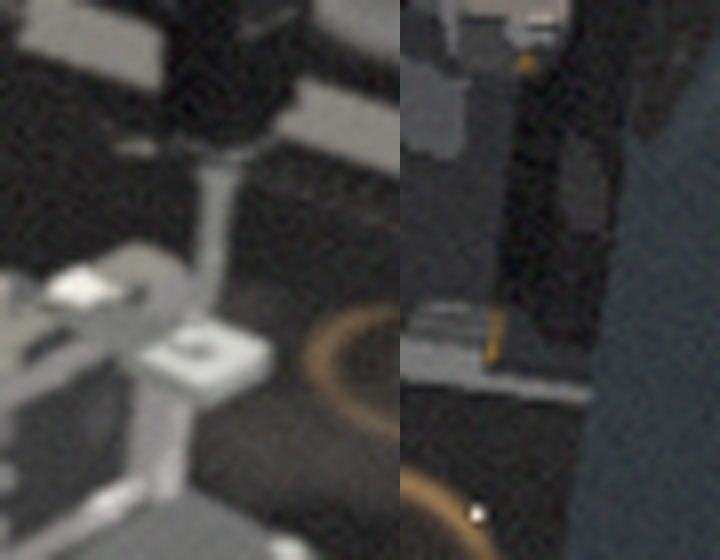

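The rod tip is at scene (315.9,154.4), the lug-top centre and hole at about (315.2,158.9), and the top view is blocked by the arm. I'll work out the relative correction.

```bash
python3 -c "
from h import *
s=robot.camera('scene');o=robot.get_obs();R=Ro.from_quat(o['tool_rot']).as_matrix();t=o['position']+R@[0,0,.0874]
b=np.array([315.9,154.4])-proj(s,t)
for e in ((315.0,158.75),(315.4,159.)):
  w=ray(s,np.array(e)-b,.106);print(b,w,(R.T@(w-t))*1000)
"
```

```text
[1.6291 1.0145] [ 0.5392 -0.0664  0.106 ] [ 1.2688  0.2984 12.9959]
[1.6291 1.0145] [ 0.5378 -0.066   0.106 ] [-0.1378  0.1021 12.9947]
```

Emit:
move_arm(series="0.5 0 4 0 0 0;0.5 0 8 0 0 0;0.5 0 12 0 0 0;0.5 0 15 0 0 0;0.5 0 18 0 0 0;0.5 0 18 0 0 0")

```text
time: 8.58
position: [0.5377, -0.0657, 0.1871]
tool_rot: [0.998, -0.07, -0.001, -0.0]
ft_force: [-0.9, -0.6, -0.8]
grip_width: 0.0217
grip_force: 45.0
```

Emit:
move_arm(series="0 0 5 0 0 0;0 0 10 0 0 0;0 0 15 0 0 0;0 0 19 0 0 0;0 0 22 0 0 0;0 0 22 0 0 0;0 0 22 0 0 0")

```text
time: 9.17
position: [0.5381, -0.0659, 0.1658]
tool_rot: [0.998, -0.07, -0.0, -0.0]
ft_force: [0.3, -0.6, -0.5]
grip_width: 0.0217
grip_force: 45.0
```

```bash
python3 -c "
from h import *
o=robot.get_obs();print(o['time'],o['position'],o['ft_force'],o['moment'])
s=robot.camera('scene')
for k in ('eye','rod_tip'):
  for r in robot.tip_of(s,k):print(k,r)
save(s,'d.png',(265,110,345,190),7)"
```

```text
9.1667 [ 0.5381 -0.0659  0.1658] [ 0.2509 -0.5992 -0.4903] [ 0.0816 -0.0036  0.0026]
eye {'xyz': [0.5364, -0.0651, 0.1021], 'p': 0.6}
rod_tip {'xyz': [0.5221, 0.3893, 0.0132], 'p': 0.72}
rod_tip {'xyz': [0.5389, -0.0647, 0.0758], 'p': 0.69}
rod_tip {'xyz': [0.5486, 0.1985, 0.0094], 'p': 0.69}
rod_tip {'xyz': [0.708, 0.2842, -0.0005], 'p': 0.39}
```

View pics/d.png

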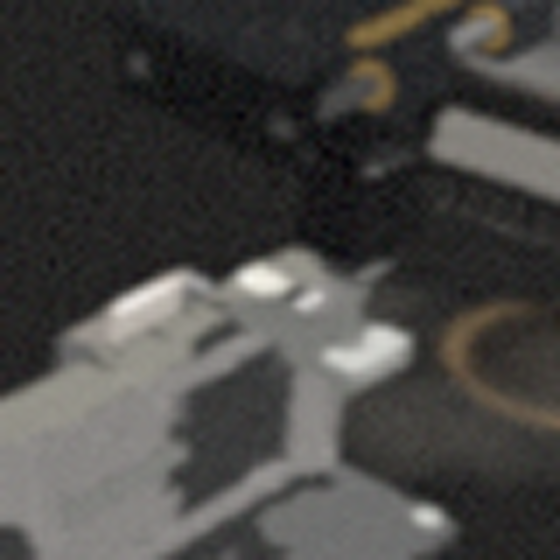

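The thin end is through the eye: the tip is at z≈78 mm with no contact force, and the lug at (316,158) hides it. Now I slide.

Emit:
move_arm(series="0 -3 0 0 0 0;0 -6 0 0 0 0;0 -9 0 0 0 0;0 -12 0 0 0 0;0 -15 0 0 0 0;0 -18 0 0 0 0;0 -20 0 0 0 0;0 -20 0 0 0 0")

```text
time: 9.98
position: [0.541, -0.0458, 0.1662]
tool_rot: [0.998, -0.07, 0.0, 0.0]
ft_force: [-0.3, -3.2, 0.8]
grip_width: 0.0221
grip_force: 45.0
```

Emit:
move_arm(series="0 0 0 0 0 0;0 0 0 0 0 0;0 0 0 0 0 0")

```text
time: 10.23
position: [0.541, -0.0461, 0.1661]
tool_rot: [0.998, -0.07, 0.0, 0.0]
ft_force: [-0.9, -3.0, 1.2]
grip_width: 0.0218
grip_force: 45.0
```

```bash
python3 -c "
from h import *
f=[]
for i in range(4):
  s=robot.camera('scene');o=robot.get_obs();f.append(o['ft_force']);print([r['xyz'] for r in robot.tip_of(s,'eye')[:1]])
print(o['time'],o['position'],np.mean(f,0),o['moment'],o['grip_width'])
print([robot.tip_of(s,'half_mark')[:1]])"
```

```text
[[0.5396, -0.0488, 0.1016]]
[[0.5402, -0.0485, 0.102]]
[[0.5407, -0.0476, 0.1001]]
[[0.5373, -0.0481, 0.1039]]
10.5833 [ 0.5409 -0.0461  0.1661] [-0.9556 -2.6569  1.367 ] [-0.73    0.2904 -0.0394] 0.02142103533706015
[[{'xyz': [0.6015, -0.0415, 0.0981], 'p': 0.94}]]
```

Emit:
move_arm(series="0 -3 0 0 0 0;0 -6 0 0 0 0;0 -8 0 0 0 0;0 -10 0 0 0 0;0 -11 0 0 0 0;0 -11 0 0 0 0;0 -11 0 0 0 0")

```text
time: 11.27
position: [0.5425, -0.035, 0.166]
tool_rot: [0.998, -0.07, -0.0, -0.0]
ft_force: [-1.6, -4.0, 1.5]
grip_width: 0.0219
grip_force: 45.0
```

```bash
python3 -c "
from h import *
f=[];e=[];ims=[]
for i in range(6):
  s=robot.camera('scene');o=robot.get_obs();f.append(o['ft_force']);ims.append(s['img'].astype(float));e+=[r['xyz'] for r in robot.tip_of(s,'eye')[:1]]
print(o['time'],o['position'],np.mean(f,0),np.mean(e,0),o['moment'])
im=np.mean(ims,0).astype(np.uint8);s['img']=im;save(s,'e.png',(255,125,335,185),9)
U=np.array([.134,.991,0]);h=np.array([.602,-.043,.094])
for d in (-.03,0,.03):print(d,proj(s,h+U*d))"
```

```text
11.8167 [ 0.5425 -0.0352  0.166 ] [-1.563  -4.1043  1.6654] [0.533  0.0157 0.0837] [-0.9931  0.4228 -0.0553]
-0.03 [294.2087 153.1148]
0 [286.3787 157.3134]
0.03 [278.2633 161.6651]
```

View pics/e.png

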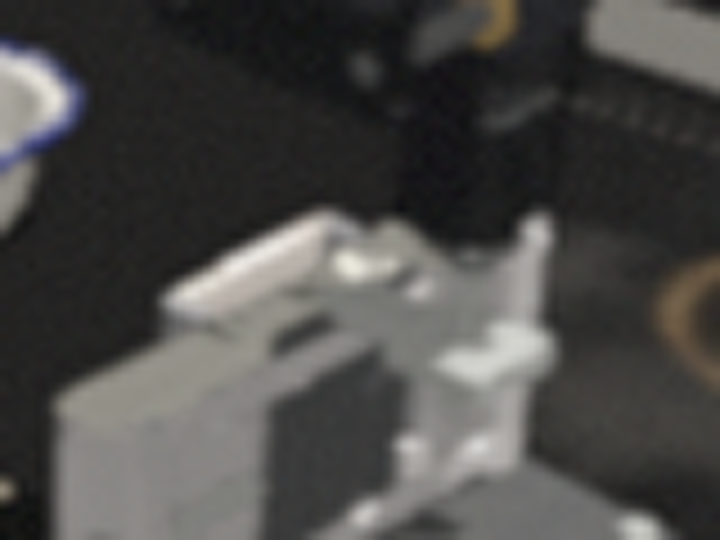

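```bash
python3 - <<'E'
from h import *
k=10
up=lambda im:cv2.resize(im,None,fx=k,fy=k,interpolation=cv2.INTER_CUBIC)
d=cv2.resize(cv2.imread("pics/d.png",0),(80,80),interpolation=cv2.INTER_AREA)
s0=cv2.imread("pics/scene0.png",0)[110:190,265:345]
g=np.mean([cv2.cvtColor((lambda c:c)(robot.camera("scene"))["img"],cv2.COLOR_RGB2GRAY).astype(float) for _ in range(6)],0)
s=robot.camera("scene");now=np.uint8(g)[110:190,265:345]
U=np.array([.134,.991,0]);e=np.array([.525,-.072,.102])
for dd in (.025,.03,.035):print(dd,proj(s,e+U*dd)-proj(s,e))
for nm,im in (("d",d),("s0",s0)):
  for x0,y0,x1,y1 in ((48,45,62,58),(45,44,62,68),(52,44,62,56)):
    t=up(im)[y0*k:y1*k,x0*k:x1*k];r=cv2.matchTemplate(up(now),t,cv2.TM_CCOEFF_NORMED)
    r[:, :]=r; sub=r[(y0-3)*k:(y0+10)*k,(x0-14)*k:(x0+1)*k];_,v,_,l=cv2.minMaxLoc(sub);print(nm,(x0,y0,x1,y1),v.__round__(2),(l[0]/k-14,l[1]/k-3))
o=robot.get_obs();print(o["time"],o["position"])
cv2.imwrite("pics/f.png",np.hstack([cv2.resize(x,None,fx=5,fy=5,interpolation=2) for x in (d,now)]))
E
```

```text
0.025 [-6.3908  3.7449]
0.03 [-7.6928  4.5078]
0.035 [-9.003   5.2755]
d (48, 45, 62, 58) 0.88 (-7.0, 4.1)
d (45, 44, 62, 68) 0.69 (-6.7, 4.2)
d (52, 44, 62, 56) 0.88 (-7.2, 4.1)
s0 (48, 45, 62, 58) 0.84 (-6.4, 4.3)
s0 (45, 44, 62, 68) 0.64 (-4.9, 4.9)
s0 (52, 44, 62, 56) 0.88 (-6.9, 4.3)
12.2167 [ 0.5425 -0.0352  0.166 ]
```

View pics/f.png

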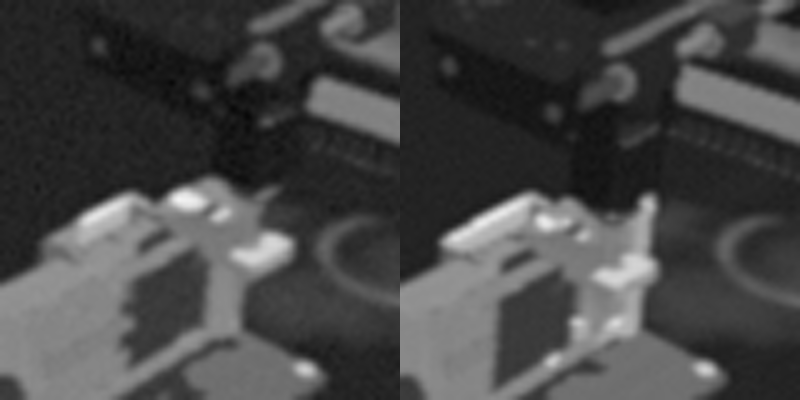

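The shutter has moved by roughly 27–29 mm. I've used up my views, so I'll refine numerically with a 1-D match along the slide direction.

```bash
cat > op.py <<'E'
from h import *
d=cv2.GaussianBlur(cv2.resize(cv2.imread("pics/d.png",0),(80,80),interpolation=cv2.INTER_AREA).astype(np.float32),(0,0),.7)
f=[];g=0
for i in range(8):
    s=robot.camera("scene");o=robot.get_obs();f.append(o["ft_force"]);g=g+cv2.cvtColor(s["img"],cv2.COLOR_RGB2GRAY).astype(np.float32)/8
n=cv2.GaussianBlur(g[110:190,265:345].astype(np.float32),(0,0),.7)
U=np.array([.134,.991,0])
for nm,e,(x0,y0,x1,y1) in (("lug end",[.523,-.07,.1],(48,45,62,58)),("lug end small",[.523,-.07,.1],(53,44,62,56)),("gap",[.58,-.06,.098],(26,41,44,54)),("bracket top",[.57,-.06,.106],(32,34,50,48)),("blade",[.585,-.05,.05],(22,48,44,76)),("blade L",[.585,-.05,.05],(22,54,34,74))):
    best=[]
    for k in np.arange(.015,.045,.00025):
        v=proj(s,np.array(e)+U*k)-proj(s,e); w=cv2.warpAffine(n,np.float32([[1,0,v[0]],[0,1,v[1]]]),(80,80),flags=cv2.INTER_CUBIC|cv2.WARP_INVERSE_MAP)
        a,b=w[y0:y1,x0:x1].ravel(),d[y0:y1,x0:x1].ravel();best.append((np.corrcoef(a,b)[0,1],k*1000))
    print(nm,np.round(max(best),2))
print(o["time"],o["position"],np.mean(f,0))
for r in robot.tip_of(s,"eye")[:2]:print(r)
E
python3 op.py
```

```text
lug end [ 0.89 27.  ]
lug end small [ 0.89 27.5 ]
gap [ 0.92 27.  ]
bracket top [ 0.78 26.25]
blade [ 0.96 26.5 ]
blade L [ 0.97 24.  ]
12.6167 [ 0.5425 -0.0352  0.1661] [-1.9481 -4.8314  1.8034]
{'xyz': [0.5428, -0.0354, 0.099], 'p': 0.95}
```

Emit:
move_arm(series="0 -1 0 0 0 0;0 -2 0 0 0 0;0 -2.5 0 0 0 0;0 -2.5 0 0 0 0;0 -2.5 0 0 0 0;0 -2.5 0 0 0 0")

```text
time: 13.17
position: [0.5428, -0.0327, 0.166]
tool_rot: [0.998, -0.07, -0.0, 0.0]
ft_force: [-1.0, -4.6, 1.4]
grip_width: 0.0216
grip_force: 45.0
```

```bash
python3 op.py
```

```text
lug end [ 0.88 28.25]
lug end small [ 0.87 29.  ]
gap [ 0.92 29.5 ]
bracket top [ 0.72 27.75]
blade [ 0.95 27.5 ]
blade L [ 0.97 26.75]
13.5667 [ 0.5428 -0.0328  0.166 ] [-1.7337 -4.798   2.0129]
{'xyz': [0.5418, -0.0347, 0.1001], 'p': 0.94}
```

Emit:
move_arm(series="0 -0.5 0 0 0 0;0 -1 0 0 0 0;0 -1 0 0 0 0;0 -1 0 0 0 0;0 -1 0 0 0 0;0 -1 0 0 0 0")

```text
time: 14.12
position: [0.5429, -0.0318, 0.166]
tool_rot: [0.998, -0.07, -0.0, 0.0]
ft_force: [-2.1, -4.3, 1.7]
grip_width: 0.0219
grip_force: 45.0
```

```bash
python3 op.py; python3 -c "
from h import *
o=robot.get_obs();print(o['grip_width'],o['grip_force'],o['joint_velocities']);print(robot.hand_in())"
```

```text
lug end [ 0.87 29.25]
lug end small [ 0.87 30.  ]
gap [ 0.93 30.25]
bracket top [ 0.72 28.75]
blade [ 0.95 27.75]
blade L [ 0.97 27.5 ]
14.5167 [ 0.5429 -0.0319  0.166 ] [-1.784  -5.104   1.6423]
{'xyz': [0.5398, -0.0345, 0.1014], 'p': 0.85}
0.0215411827765826 44.99964278074913 [-0.0011  0.     -0.0006  0.0007 -0.0004 -0.0002]
the job is handed in; nothing more can be done
None
```

I handed the job in with the push rod gripped, its thin end through the eye, holding the shutter steady at about half travel; image matching put it at 27.5–30 mm and the push of about 5.3 N fits 30 mm, but I never saw the pointer on the mark itself.

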